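Load the socket rail in order of size

TASK

Put the four loose sockets away on the socket rail, one on each stud with the hexagon mouth up and pushed fully down, in order of size: the smallest on the stud next to the rail's red hanging eye, growing to the largest at the black-capped end, so that the rail hangs heavy end down.

Things in the scene. Friction and masses are not known exactly. Their poses are not given: they have to be found in the camera images.
- socket_s: smallest of four loose chromed sockets, standing hexagon mouth up: 34 mm outside diameter, 50 mm high, hexagon 22 mm across flats, about 0.2 kg. Origin: centre of its underside, z up along its axis. A 19 mm square hole, 24 mm long, leads from the underside up into the hexagon. Its yaw does not matter.
- socket_m: second smallest of four loose chromed sockets, standing hexagon mouth up: 40 mm outside diameter (37 mm over the lowest 24 mm), 53 mm high, hexagon 27 mm across flats, about 0.26 kg. Origin: centre of its underside, z up along its axis. A 19 mm square hole, 24 mm long, leads from the underside up into the hexagon. Its yaw does not matter.
- socket_l: second largest of four loose chromed sockets, standing hexagon mouth up: 46 mm outside diameter (39 mm over the lowest 24 mm), 56 mm high, hexagon 32 mm across flats, about 0.33 kg. Origin: centre of its underside, z up along its axis. A 19 mm square hole, 24 mm long, leads from the underside up into the hexagon. Its yaw does not matter.
- socket_xl: largest of four loose chromed sockets, standing hexagon mouth up: 52 mm outside diameter (41 mm over the lowest 24 mm), 60 mm high, hexagon 36 mm across flats, about 0.41 kg. Origin: centre of its underside, z up along its axis. A 19 mm square hole, 24 mm long, leads from the underside up into the hexagon. Its yaw does not matter.
- post_1: one of the rail's four stud clips: dark round stud, 16 mm thick for the lowest 10 mm, then a cone to a 3.6 mm tip, 32 mm high. Origin: centre of the shoulder at the stud's foot, 14 mm above the bench, where a fully seated socket's underside rests; z up, x along the rail. Enters a socket's hole at any yaw; the cone centres a socket up to about 6 mm off. Its place relative to hang_eye varies.
- post_2: one of the rail's four stud clips: dark round stud, 16 mm thick for the lowest 10 mm, then a cone to a 3.6 mm tip, 32 mm high. Origin: centre of the shoulder at the stud's foot, 14 mm above the bench, where a fully seated socket's underside rests; z up, x along the rail. Enters a socket's hole at any yaw; the cone centres a socket up to about 6 mm off. Its place relative to hang_eye varies.
- post_3: one of the rail's four stud clips: dark round stud, 16 mm thick for the lowest 10 mm, then a cone to a 3.6 mm tip, 32 mm high. Origin: centre of the shoulder at the stud's foot, 14 mm above the bench, where a fully seated socket's underside rests; z up, x along the rail. Enters a socket's hole at any yaw; the cone centres a socket up to about 6 mm off. Its place relative to hang_eye varies.
- post_4: one of the rail's four stud clips: dark round stud, 16 mm thick for the lowest 10 mm, then a cone to a 3.6 mm tip, 32 mm high. Origin: centre of the shoulder at the stud's foot, 14 mm above the bench, where a fully seated socket's underside rests; z up, x along the rail. Enters a socket's hole at any yaw; the cone centres a socket up to about 6 mm off. Its place relative to hang_eye varies.
- hang_eye: red end fitting of the rail, at either end of it (the other end has a plain black cap): a red cap 14 x 41 x 14 mm on the rail's end with a flat red ring of 29 mm just beyond it, by which the rail hangs on a wall. Origin: on the bench under the rail's end, 31 mm along the rail from the nearest stud. Fixed to the rail.
- rail: aluminium channel 236 x 36 x 11 mm, fixed on the bench, with four stud clips 58 mm apart along its middle (29 and 87 mm either side of its centre). Origin: centre of its underside; x along the rail, y across it, z up. Seated sockets stand close (9 mm between the two largest): let the fingers straddle the rail, closing along y. The vice nearby is 150 mm high.
Not all that is in view belongs to the job. What is shaped like the socket_s but pink is not meant.

How it is judged:
By the outcome, as a careful person would: the job done as asked, in the order asked, and still so for the second after the job is handed in, with the robot touching nothing.
It also fails if it takes over 109 s, if anything falls off the work surface, if the arm or the gripper's body presses on something with over 40 N, if the wrist force passes 120 N, or if a joint passes its speed limit or range.

ROBOT

A 6-joint arm with a two-finger parallel gripper is mounted at the origin on a cart in front of the work surface, level with it; the furniture and walls round the work are solid. World frame = base frame: x ahead of the robot, y to its left, z up, the work surface at z = 0. Lengths are in m, angles in degrees, forces in N, time in s.
With the tool pointing down it reaches from about 0.3 to 0.75 m from the base axis. Payload 8.5 kg.
Tool frame: the origin (TCP) lies at the very end of the fingers, on their centre line; the grasp point (between the pads) lies 19 mm behind it; z points along the fingers, y is the line along which they close (so a half turn about z gives the same grasp; the last joint's range is limited). The gripper opens to 85 mm and grips with 20 to 120 N. Pads are 22 mm wide; open, the fingers measure 114 mm over their backs; the gripper's body (76 mm by 85 mm) begins 54 mm behind the grasp point. The pads swing forward as they close: fully open they stand 13 mm farther back than shut.
Start: joints at [63.982, 21.807, 74.336, -0, 83.858, -12.336], TCP at [0.13, 0.534, 0.231] pointing down, gripper open.
Joint ranges: [-178.18, 178.18], [-50.72, 133.34], [12.68, 142.11], [-81.47, 261.47], [9.98, 163.14], [-165.26, 165.26]. Speed limits (degrees/s): [136.94, 136.94, 180, 180, 180, 180].

INTERFACE

Orientations are given as a 3x3 rotation matrix whose columns are the frame's x, y, z axes.
In Python, from rig import env, imaging gives the robot as it stands. The module is installed in compiled form; this text tells all that it offers.
- The arm moves only by the tool arm_command, never from a script. Its arguments are lists of equal length, an entry for each row: "turn": the turn, a rotation vector about the tool's x, y, z in units of 5 degrees (1.0 is 5 degrees), a list of three; "xyz": the shift along the tool's x, y, z in units of 50 mm (1.0 is 50 mm), a list of three; "claw": the finger opening in mm, from 0 to 85.4. A call has 1 to 12 rows; each row shifts and turns the commanded pose from where the row before left it, along the tool's axes as they then stand; what a row does not reach is not made up. A row lasts 1/10 s, in which the tool goes at most 50 mm and 8.59 degrees, less where a joint would pass 70% of its speed; a pose out of reach is approached as far as the arm can. A call is refused whole if a number of a shift passes 1 or a number of a turn 1, either way. A call with a gripper value outside its range is refused whole. The fingers move at their own pace and stop on an object; "squeeze" is the grip in N (left out, the last holds). Time passes only in rows, so rows that do not move let the fingers close. It gives the time, the measured TCP pose, the force, the opening and the grip force at its end, in the units of the state.
- env.observe(): the state, without advancing time (a new reading comes with each control period).
- imaging.get_image(name): name is "scene" or "top"; returns (picture, depth): 480x640x3 uint8, blue, green, red; 480x640 float32, m along the optical axis (not along the pixel's ray), 0 where there is no reading.
- imaging.camera_info(name): a dict with "camera_matrix" (3x3 intrinsics, pixels), "k1" (the pictures are not rectified: a ray, as slopes to the right and down, at radius r is drawn at 1 + k1 r^2 times it, then the intrinsics apply), "rvec" (rotation vector, rad) and "tvec" (3), from world to camera coordinates, as OpenCV has them. Camera axes: x right, y down, z forward; pixel columns grow to the right and rows downward; lengths in m; the calibration is good to about 2 mm. A picture is of the moment at which its call begins. camera_info takes no time and is no camera call.
- env.close_job(): hands the job in; it is judged then, once.
The state is a dict: "time_s": time; "q": joint angles; "qvel": joint speeds; "joint_efforts": joint torques, N m; "position": TCP position; "tool_rot": TCP orientation; "ft_force": force on the tool from outside, world axes, zero at the start; "wrist_torque": the same for the moment, N m; "grip_width": finger opening in m; "gripper_force": force on a finger pad.
Only numpy, scipy, OpenCV 4.12 (cv2) and the standard library are available. Lean on these libraries where they do the work, as an engineer would, in place of code of your own. Each camera call takes 0.05 s, during which the arm holds its last target. There are 200 camera calls.

## Working session

There is one attempt and no reset: what is moved stays moved. The work goes in short steps, Python scripts to look and compute and a tool call to move; the robot and the scene stay as the last step left them, time stands still between calls to the robot, and variables do not carry over. Pictures are saved under pics/ and viewed, at most 14 in all, crops included, and the job is handed in when it is done.

Besides the shell and the picture viewer there is one more tool, called after "Request:" as name(argument=value, ...) on one line, values as JSON. arm_command: Moves the arm, as the interface text tells. Its arguments: {"type":"object","properties":{"turn":{"type":"array"},"xyz":{"type":"array"},"claw":{"type":"array"},"squeeze":{"type":"number"}},"required":["turn","xyz","claw"]}

```bash
mkdir -p pics
cat > h.py <<'E'
import numpy as np, cv2
from rig import env, imaging
def snap(n,f):
    im,d=imaging.get_image(n); cv2.imwrite('pics/'+f+'.png',im); np.save('pics/'+f+'.npy',d); return im,d
def cam(n):
    c=imaging.camera_info(n); R=cv2.Rodrigues(np.array(c['rvec'],float))[0]; return np.array(c['camera_matrix']),c['k1'],R,np.array(c['tvec'],float).ravel()
def slopes(n,p):
    K,k,R,t=cam(n); p=np.atleast_2d(p).astype(float)
    return cv2.undistortPoints(p[:,None],K,np.array([k,0,0,0.]))[:,0]
def onplane(n,p,z):
    K,k,R,t=cam(n); s=slopes(n,p); r=np.c_[s,np.ones(len(s))]@R; c=-R.T@t
    return c+r*((z-c[2])/r[:,2])[:,None]
def cloud(n,d):
    K,k,R,t=cam(n); v,u=np.mgrid[:480,:640]; s=slopes(n,np.c_[u.ravel(),v.ravel()])
    P=np.c_[s,np.ones(len(s))]*d.ravel()[:,None]; return ((P-t)@R).reshape(480,640,3)
def proj(n,P):
    K,k,R,t=cam(n); return cv2.projectPoints(np.atleast_2d(P).astype(float),cv2.Rodrigues(R)[0],t,K,np.array([k,0,0,0.]))[0][:,0]
E
python3 - <<'E'
from h import *
for n in('scene','top'):
    snap(n,n+'0'); K,k,R,t=cam(n); print(n,K.round(1).tolist(),k,-R.T@t,R[2])
s=env.observe(); print(s['time_s'],s['position'],s['tool_rot'],s['ft_force'])
E
```

```text
scene [[436.5, 0.0, 311.8], [0.0, 436.5, 234.6], [0.0, 0.0, 1.0]] -0.0121333194868856 [-0.09209914 -0.21117343  0.76794065] [ 0.62154746  0.30591265 -0.72117695]
top [[505.7, 0.0, 321.1], [0.0, 505.7, 236.6], [0.0, 0.0, 1.0]] 0.0158441733950912 [0.42471189 0.08930804 0.94243889] [ 0.08774212  0.01197177 -0.99607128]
0.1 [0.12999136 0.53417677 0.23079853] [[-9.71617501e-01  2.36556844e-01 -5.40047619e-04]
 [ 2.36557308e-01  9.71616933e-01 -1.08418802e-03]
 [ 2.68247315e-04 -1.18116827e-03 -9.99999266e-01]] [-0.4581747  -0.5811543   0.07026939]
```

View pics/scene0.png

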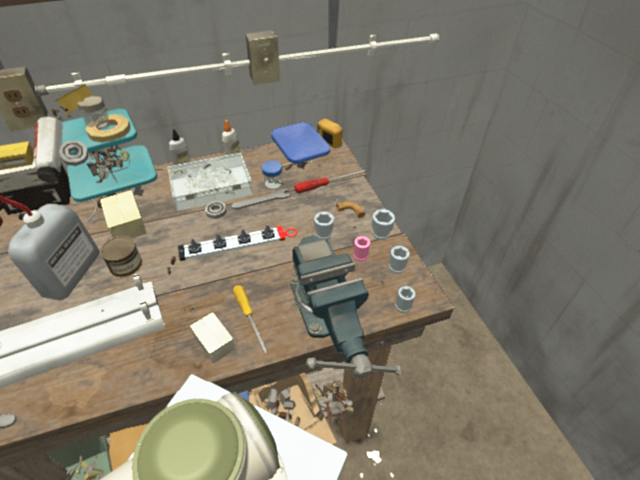

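View pics/top0.png

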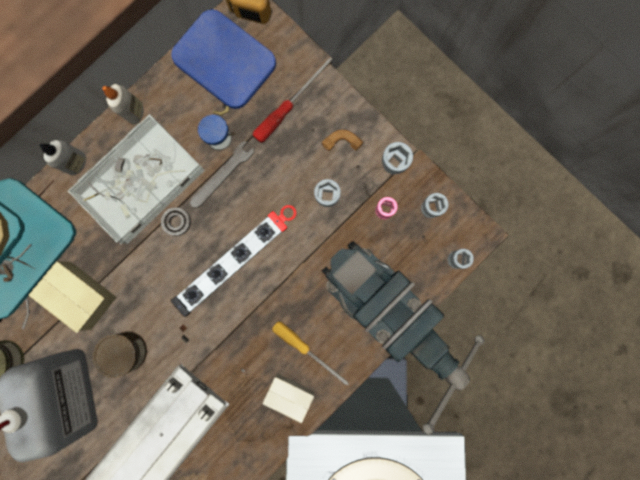

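Scene: rail in the middle with its red eye at its right end (scene 290,232; top 288,212). Grey sockets in top at (397,157), (328,192), (435,204) and (461,259). The pink lookalike is at (387,207), and the vice at about (385,300). Another ring-like thing is the bearing at (175,221). Next I measure these.

Run:
```python
from h import *
im=cv2.imread('pics/top0.png'); d=np.load('pics/top0.npy'); C=cloud('top',d)
np.set_printoptions(precision=4,suppress=True)
v,u=np.mgrid[:480,:640]
for n,(a,b) in {'A':(397,157),'B':(328,192),'C':(435,204),'D':(461,259),'pink':(387,207)}.items():
    m=(np.hypot(u-a,v-b)<24)&(C[...,2]>.035)&(C[...,2]<.08)
    z=np.percentile(C[m][:,2],[50,80,95])
    zt=z[1]; m2=m&(C[...,2]>zt-.006)
    pts=np.c_[u[m2],v[m2]].astype(np.float32); c,r=cv2.minEnclosingCircle(cv2.convexHull(pts))
    P=onplane('top',[c],zt)[0]; print(n,z,'px',c,'xy',P,'dia',2*r/505.7*(.942-zt), np.hypot(*P[:2]))
hsv=cv2.cvtColor(im,cv2.COLOR_BGR2HSV)
red=((hsv[...,0]<8)|(hsv[...,0]>172))&(hsv[...,1]>150)&(np.hypot(u-285,v-215)<30)
print('red',onplane('top',[np.c_[u[red],v[red]].mean(0)],.01))
for a,b in [(193,294),(218,272),(241,252),(265,231)]:
    m=(np.hypot(u-a,v-b)<13)&(C[...,2]>.022); print('stud',C[m].mean(0),C[m][:,2].max(),m.sum(), np.c_[u[m],v[m]].mean(0))
    dk=(np.hypot(u-a,v-b)<15)&(im.max(2)<70); q=np.c_[u[dk],v[dk]].mean(0);print('  dark',q,onplane('top',[q],.014)[0],dk.sum())
b=C[(abs(C[...,2])<.03)&(u>150)&(u<320)&(v>330)&(v<350)]; print('bench z',np.median(b[:,2]))
big=cv2.resize(im[140:320,165:480],None,fx=2.5,fy=2.5,interpolation=cv2.INTER_CUBIC); cv2.imwrite('pics/crop1.png',big)
vm=(u>310)&(u<490)&(v>230)&(v<440)&(C[...,2]>.08)&(C[...,2]<.2); P=C[vm]; print('vice',P.min(0),P.max(0))
print(cv2.boxPoints(cv2.minAreaRect(P[:,:2].astype(np.float32))))
```

```text
A [0.0588 0.0609 0.0622] px (397.66217041015625, 156.229736328125) xy [ 0.646  -0.0346  0.0609] dia 0.05167788170345939 0.6469598642186982
B [0.0552 0.0571 0.0586] px (327.3210754394531, 191.87060546875) xy [0.5823 0.0895 0.0571] dia 0.045426528448327494 0.5891148881743383
C [0.052  0.0538 0.0553] px (436.3630065917969, 203.92465209960938) xy [ 0.5622 -0.1034  0.0538] dia 0.040093193314999435 0.5716710020080389
D [0.0492 0.051  0.0525] px (463.0, 258.3999938964844) xy [ 0.4664 -0.1494  0.051 ] dia 0.035303033016610356 0.489696602035427
pink [0.0494 0.0515 0.0529] px (387.4815979003906, 206.1748504638672) xy [ 0.5581 -0.0175  0.0515] dia 0.033650272019827975 0.5584020062067396
red [[0.5431 0.173  0.01  ]]
stud [0.3991 0.3291 0.0466] 0.9424388889864496 66 [190.9545 294.9242]
  dark [191.4138 294.6897] [0.3984 0.3367 0.014 ] 58
stud [0.4369 0.2865 0.0473] 0.9424388889864496 70 [215.3714 273.3714]
  dark [215.8776 273.2041] [0.4379 0.293  0.014 ] 49
stud [0.4745 0.2435 0.049 ] 0.9424388889864496 60 [239.8667 252.3167]
  dark [239.9592 252.3878] [0.4764 0.2496 0.014 ] 49
stud [0.5079 0.1962 0.0913] 0.9424388889864496 63 [264.2698 231.2857]
  dark [264.0227 231.1818] [0.5159 0.2059 0.014 ] 44
bench z 0.0010490503961918742
vice [ 0.1931 -0.146   0.08  ] [0.493  0.0977 0.1497]
[[ 0.1884 -0.064 ]
 [ 0.2556 -0.17  ]
 [ 0.5231 -0.0005]
 [ 0.4559  0.1055]]
```

View pics/crop1.png

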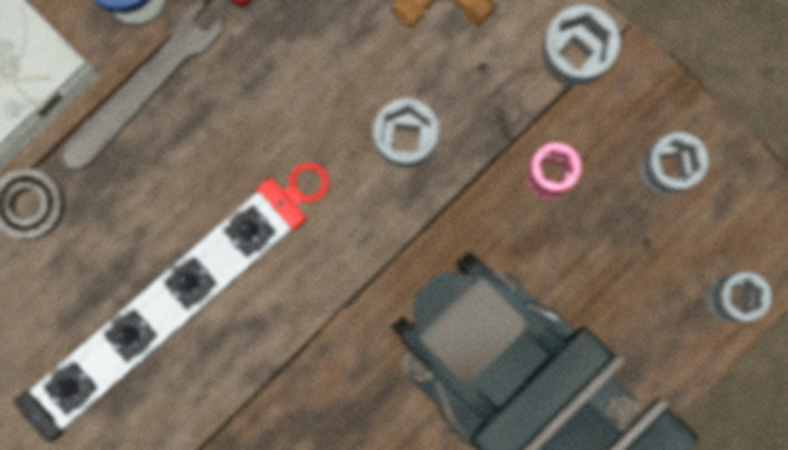

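The diameters and heights identify the sockets: A=xl, B=l, C=m, D=s. D is grey, not pink. Now I refine the rail with both views.

Run:
```python
from h import *
np.set_printoptions(precision=4,suppress=True)
v,u=np.mgrid[:480,:640]
T=[];S=[]
S0=np.array([[.3984,.3367,.02],[.4379,.293,.02],[.4764,.2496,.02],[.5159,.2059,.02]])
for n,out in(('top',T),('scene',S)):
    im=cv2.imread(f'pics/{n}0.png')
    for p in proj(n,S0):
        dk=(np.hypot(u-p[0],v-p[1])<13)&(im.max(2)<75)
        k,l,st,ce=cv2.connectedComponentsWithStats(dk.astype(np.uint8)); i=1+np.argmax(st[1:,4]); out.append(ce[i]); 
    print(n,np.round(out,1).tolist())
    w=((im.min(2)>150)&(np.ptp(im.astype(int),axis=2)<30))
    pp=proj(n,S0).mean(0); k,l,st,ce=cv2.connectedComponentsWithStats(w.astype(np.uint8)); 
    hull=cv2.boxPoints(cv2.minAreaRect(np.array([proj(n,S0[0])[0],proj(n,S0[3])[0]],np.float32)))
    near=[i for i in range(1,k) if st[i,4]>20 and np.min(np.hypot(*(proj(n,S0)-ce[i]).T))<30]
    m=np.isin(l,near); q=onplane(n,np.c_[u[m],v[m]],.011)[:,:2]
    r=cv2.minAreaRect(q.astype(np.float32)); print(' rail',r)
for h in(.008,.014,.018,.022,.026): print(h,(onplane('scene',S,h)-onplane('top',T,h))[:,:2].round(4).tolist())
for h in (.014,.018,.022): print(h,onplane('top',T,h)[:,:2].tolist(),onplane('scene',S,h)[:,:2].round(4).tolist())
```

```text
top [[191.1, 294.4], [215.5, 273.3], [239.9, 252.2], [263.6, 231.2]]
 rail ((0.45587825775146484, 0.27058517932891846), (0.0387520007789135, 0.2221234142780304), 41.81957244873047)
scene [[194.6, 244.8], [219.2, 239.9], [244.6, 234.7], [268.4, 230.1]]
 rail ((0.45575854182243347, 0.27010634541511536), (0.04234922304749489, 0.22184941172599792), 41.650840759277344)
0.008 [[0.0109, 0.0052], [0.011, 0.0063], [0.0133, 0.0052], [0.013, 0.005]]
0.014 [[0.0068, 0.0025], [0.0068, 0.0035], [0.009, 0.0026], [0.0087, 0.0024]]
0.018 [[0.004, 0.0006], [0.004, 0.0017], [0.0062, 0.0008], [0.0058, 0.0007]]
0.022 [[0.0013, -0.0013], [0.0012, -0.0001], [0.0034, -0.001], [0.003, -0.001]]
0.026 [[-0.0015, -0.0031], [-0.0016, -0.0019], [0.0005, -0.0027], [0.0001, -0.0027]]
0.014 [[0.3989497514910618, 0.33726943903609263], [0.4377317027620853, 0.2936620480224485], [0.4768000614118921, 0.24979458444724706], [0.5158355365038473, 0.20671330004745875]] [[0.4057, 0.3397], [0.4445, 0.2972], [0.4858, 0.2524], [0.5245, 0.2091]]
0.018 [[0.39906074271969755, 0.3362011451315943], [0.437675609428749, 0.2927816281569674], [0.47657564958559623, 0.24910315909328665], [0.5154429478570627, 0.20620748210357492]] [[0.4031, 0.3368], [0.4417, 0.2945], [0.4828, 0.2499], [0.5213, 0.2069]]
0.022 [[0.3991717339483333, 0.335132851227096], [0.4376195160954127, 0.29190120829148636], [0.4763512377593004, 0.2484117337393263], [0.5150503592102782, 0.20570166415969113]] [[0.4004, 0.3339], [0.4388, 0.2918], [0.4797, 0.2474], [0.518, 0.2047]]
```

List of candidates: grey (461,259)=s, (435,204)=m, (328,192)=l, (397,157)=xl. Pink (387,207) and bearing (175,221) are rejected. The crop confirms the grey ring colours and sizes.

First move: turn the tool so that it closes across the rail (y axis at yaw 41.8°).

Request:
arm_command(turn=[[0, 0, 1], [0, 0, 1], [0, 0, 1], [0, 0, 1], [0, 0, 1], [0, 0, 1], [0, 0, 0.9]], xyz=[[0, 0, 0], [0, 0, 0], [0, 0, 0], [0, 0, 0], [0, 0, 0], [0, 0, 0], [0, 0, 0]], claw=[85, 85, 85, 85, 85, 85, 85], squeeze=60)

```text
time_s: 0.8
position: [0.13, 0.5342, 0.231]
tool_rot: [[-0.664, 0.748, -0.0], [0.748, 0.664, -0.001], [-0.0, -0.001, -1.0]]
ft_force: [-0.9, 0.4, 0.4]
grip_width: 0.0849
gripper_force: 0.0
```

```bash
cat > g.py <<'E'
import sys
from h import *
np.set_printoptions(precision=4,suppress=True)
s=env.observe(); R=np.array(s['tool_rot']); p=np.array(s['position'])
d=np.array([float(a) for a in sys.argv[1:4]])-p
yaw=np.degrees(np.arctan2(R[1,1],R[0,1]))
print('t',round(s['time_s'],2),'p',p,'yaw',yaw.round(2),'tilt',R[:2,2],'F',np.array(s['ft_force']).round(1),'w',round(s['grip_width'],4),'gf',round(s['gripper_force'],1))
print('units total',R.T@d/.05,'dist',np.linalg.norm(d))
E
python3 g.py .466 -.149 .231
```

```text
t 0.8 p [0.13   0.5342 0.231 ] yaw 41.62 tilt [-0.0004 -0.0008] F [-0.9  0.4  0.4] w 0.0849 gf 0.0
units total [-14.6785  -4.0528   0.0072] dist 0.761384969678232
```

Request:
arm_command(turn=[[0, 0, 0], [0, 0, 0], [0, 0, 0], [0, 0, 0], [0, 0, 0], [0, 0, 0], [0, 0, 0], [0, 0, 0], [0, 0, 0], [0, 0, 0], [0, 0, 0], [0, 0, 0]], xyz=[[-0.5, -0.15, 0], [-0.7, -0.2, 0], [-0.8, -0.22, 0], [-0.8, -0.22, 0], [-0.8, -0.22, 0], [-0.8, -0.22, 0], [-0.8, -0.22, 0], [-0.8, -0.22, 0], [-0.8, -0.22, 0], [-0.8, -0.22, 0], [-0.8, -0.22, 0], [-0.8, -0.22, 0]], claw=[85, 85, 85, 85, 85, 85, 85, 85, 85, 85, 85, 85])

```text
time_s: 2.0
position: [0.342, 0.1049, 0.2313]
tool_rot: [[-0.667, 0.745, 0.0], [0.745, 0.667, 0.0], [0.0, 0.0, -1.0]]
ft_force: [1.1, 0.8, 0.2]
grip_width: 0.085
gripper_force: 0.0
```

```bash
python3 g.py .466 -.149 .231
```

```text
t 2.0 p [0.342  0.1049 0.2313] yaw 41.81 tilt [0.     0.0001] F [1.1 0.8 0.2] w 0.085 gf 0.0
units total [-5.4381 -1.5371  0.0058] dist 0.2825569884683554
```

Request:
arm_command(turn=[[0, 0, 0], [0, 0, 0], [0, 0, 0], [0, 0, 0], [0, 0, 0], [0, 0, 0], [0, 0, 0], [0, 0, 0], [0, 0, 0], [0, 0, 0], [0, 0, 0], [0, 0, 0]], xyz=[[-0.8, -0.22, 0], [-0.8, -0.22, 0], [-0.8, -0.22, 0], [-0.8, -0.22, 0], [-0.8, -0.22, 0], [-0.8, -0.22, 0], [-0.44, -0.15, 0], [-0.2, -0.07, 0.4], [0, 0, 0.7], [0, 0, 0.7], [0, 0, 0.5], [0, 0, 0.3]], claw=[85, 85, 85, 85, 85, 85, 85, 85, 85, 85, 85, 85])

```text
time_s: 3.2
position: [0.4649, -0.147, 0.0992]
tool_rot: [[-0.667, 0.745, -0.003], [0.745, 0.667, 0.002], [0.003, -0.001, -1.0]]
ft_force: [-0.1, -0.6, 0.7]
grip_width: 0.0853
gripper_force: 0.0
```

```bash
python3 g.py .4664 -.1494 .013
python3 - <<'E'
from h import *
im,d=snap('scene','s1'); cv2.imwrite('pics/s1c.png',cv2.resize(im[150:350,240:480],None,fx=2.5,fy=2.5))
E
```

```text
t 3.2 p [ 0.4649 -0.147   0.0992] yaw 41.81 tilt [-0.003   0.0018] F [-0.1 -0.6  0.7] w 0.0853 gf 0.0
units total [-0.0618 -0.0069  1.7231] dist 0.08621227243458064
```

View pics/s1c.png

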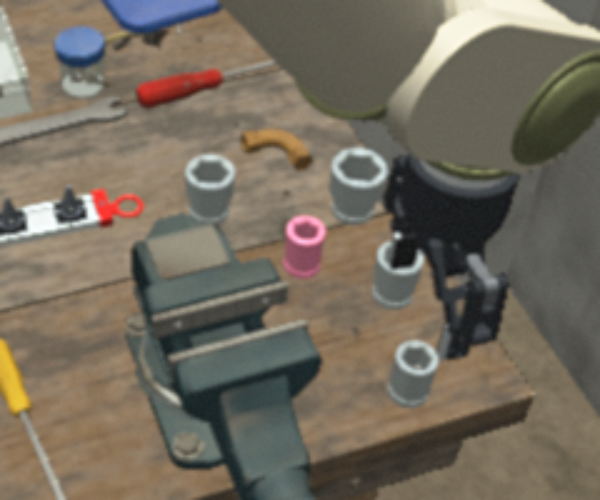

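The crop shows socket s at about (412,372) with the open fingers above it and clear of socket m and the vice. I descend and grip.

Request:
arm_command(turn=[[0, 0, 0], [0, 0, 0], [0, 0, 0], [0, 0, 0], [0, 0, 0], [0, 0, 0], [0, 0, 0], [0, 0, 0], [0, 0, 0], [0, 0, 0], [0, 0, 0], [0, 0, 0]], xyz=[[-0.05, 0, 0.3], [0, 0, 0.5], [0, 0, 0.5], [0, 0, 0.3], [0, 0, 0.1], [0, 0, 0.02], [0, 0, 0], [0, 0, 0], [0, 0, 0], [0, 0, 0], [0, 0, 0], [0, 0, 0]], claw=[85, 85, 85, 85, 85, 70, 60, 50, 40, 30, 20, 20])

```text
time_s: 4.45
position: [0.4679, -0.1494, 0.016]
tool_rot: [[-0.667, 0.745, 0.002], [0.745, 0.667, -0.001], [-0.001, 0.001, -1.0]]
ft_force: [1.3, 1.7, 5.9]
grip_width: 0.0326
gripper_force: 59.0
```

```bash
python3 g.py .515 .206 .231
```

```text
t 4.45 p [ 0.4679 -0.1494  0.016 ] yaw 41.82 tilt [ 0.0015 -0.0005] F [1.3 1.7 5.9] w 0.0326 gf 59.0
units total [ 4.6641  5.4447 -4.3025] dist 0.4180637126731837
```

Request:
arm_command(turn=[[0, 0, 0], [0, 0, 0], [0, 0, 0], [0, 0, 0], [0, 0, 0], [0, 0, 0], [0, 0, 0], [0, 0, 0], [0, 0, 0], [0, 0, 0], [0, 0, 0], [0, 0, 0]], xyz=[[0, 0, -0.2], [0, 0, -0.5], [0, 0, -0.8], [0, 0, -0.8], [0, 0, -0.8], [0, 0, -0.8], [0.3, 0.35, -0.3], [0.6, 0.7, -0.1], [0.6, 0.7, 0], [0.6, 0.7, 0], [0.6, 0.7, 0], [0.6, 0.7, 0]], claw=[20, 20, 20, 20, 20, 20, 20, 20, 20, 20, 20, 20])

```text
time_s: 5.65
position: [0.5003, 0.1038, 0.2309]
tool_rot: [[-0.667, 0.745, -0.0], [0.745, 0.667, -0.0], [-0.0, -0.0, -1.0]]
ft_force: [-0.3, -0.9, -2.3]
grip_width: 0.0326
gripper_force: 59.9
```

```bash
python3 g.py .515 .206 .231
python3 - <<'E'
from h import *
im,d=snap('scene','s2'); cv2.imwrite('pics/s2c.png',cv2.resize(im[100:340,200:480],None,fx=2,fy=2))
E
```

```text
t 5.65 p [0.5003 0.1038 0.2309] yaw 41.81 tilt [-0.0001 -0.0002] F [-0.3 -0.9 -2.3] w 0.0326 gf 59.9
units total [ 1.3278  1.5814 -0.0034] dist 0.10324538286659556
```

View pics/s2c.png

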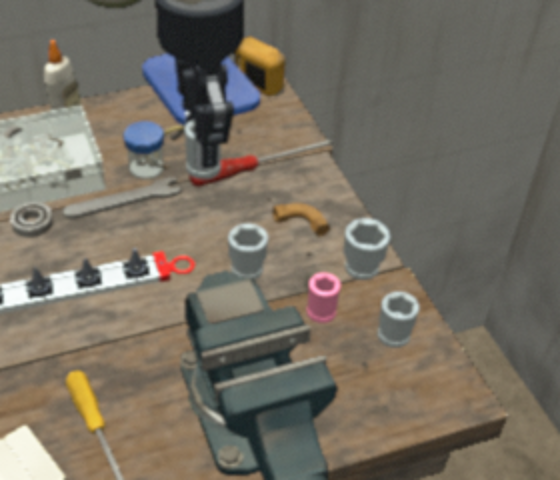

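Socket s is held upright between the fingers at about (203,160). On to stud 1, next to the red eye.

Request:
arm_command(turn=[[0, 0, 0], [0, 0, 0], [0, 0, 0], [0, 0, 0], [0, 0, 0], [0, 0, 0], [0, 0, 0], [0, 0, 0], [0, 0, 0], [0, 0, 0], [0, 0, 0]], xyz=[[0.6, 0.7, 0], [0.5, 0.6, 0], [0.23, 0.28, 0.2], [0, 0, 0.5], [0, 0, 0.7], [0, 0, 0.7], [0, 0, 0.5], [0, 0, 0.3], [0, 0, 0.1], [0, 0, 0], [0, 0, 0]], claw=[20, 20, 20, 20, 20, 20, 20, 20, 20, 20, 20])

```text
time_s: 6.8
position: [0.5158, 0.2042, 0.0814]
tool_rot: [[-0.667, 0.745, 0.001], [0.745, 0.667, 0.0], [-0.001, 0.001, -1.0]]
ft_force: [0.6, 0.2, -1.6]
grip_width: 0.0326
gripper_force: 60.4
```

```bash
python3 g.py .515 .206 .030
python3 - <<'E'
from h import *
for n in ('scene','top'):
  im,d=snap(n,n+'3'); p=proj(n,[[.49,.22,.04]])[0].astype(int)
  cv2.imwrite(f'pics/{n}3c.png',cv2.resize(im[p[1]-60:p[1]+50,p[0]-70:p[0]+70],None,fx=4,fy=4,interpolation=cv2.INTER_CUBIC)); print(p)
a,b=[cv2.imread(f'pics/{n}3c.png')[:440] for n in('scene','top')]
cv2.imwrite('pics/c3.png',cv2.resize(np.hstack([a,b]),(800,314)))
E
```

```text
t 6.8 p [0.5158 0.2042 0.0814] yaw 41.82 tilt [0.0014 0.0002] F [ 0.6  0.2 -1.6] w 0.0326 gf 60.4
units total [0.0384 0.0102 1.0271] dist 0.05139194499427552
[256 230]
[254 244]
```

View pics/c3.png

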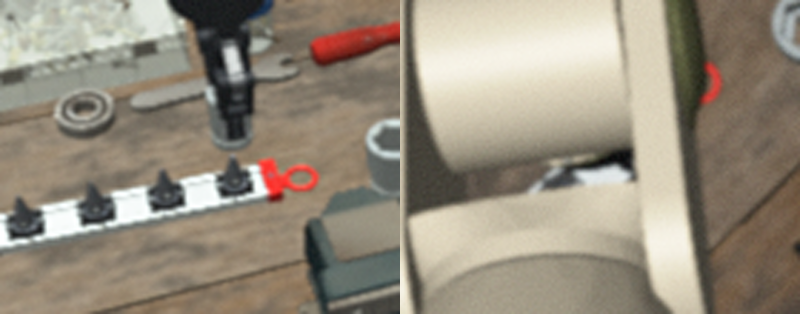

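In the scene crop the held socket is at (232,140), just above stud 1's tip at (233,160). I lower it.

Request:
arm_command(turn=[[0, 0, 0], [0, 0, 0], [0, 0, 0], [0, 0, 0], [0, 0, 0], [0, 0, 0], [0, 0, 0], [0, 0, 0]], xyz=[[0.04, 0.01, 0.2], [0, 0, 0.2], [0, 0, 0.2], [0, 0, 0.15], [0, 0, 0.1], [0, 0, 0.1], [0, 0, 0], [0, 0, 0]], claw=[20, 20, 20, 20, 20, 20, 20, 20])

```text
time_s: 7.7
position: [0.5146, 0.206, 0.033]
tool_rot: [[-0.667, 0.745, 0.0], [0.745, 0.667, 0.0], [-0.0, 0.0, -1.0]]
ft_force: [0.3, -0.1, -1.8]
grip_width: 0.0326
gripper_force: 60.4
```

```bash
python3 g.py .515 .206 .030
```

```text
t 7.7 p [0.5146 0.206  0.033 ] yaw 41.82 tilt [0.0003 0.0001] F [ 0.3 -0.1 -1.8] w 0.0326 gf 60.4
units total [-0.006   0.0058  0.059 ] dist 0.0029800218879402567
```

Request:
arm_command(turn=[[0, 0, 0], [0, 0, 0], [0, 0, 0], [0, 0, 0]], xyz=[[0, 0, 0.04], [0, 0, 0.04], [0, 0, 0.03], [0, 0, 0]], claw=[20, 20, 20, 20])

```text
time_s: 8.1
position: [0.5149, 0.206, 0.0297]
tool_rot: [[-0.667, 0.745, 0.003], [0.745, 0.667, 0.0], [-0.002, 0.002, -1.0]]
ft_force: [-5.9, -1.5, 19.7]
grip_width: 0.0324
gripper_force: 63.0
```

Contact of 20 N at the expected seated height (0.030). I release and rise.

Request:
arm_command(turn=[[0, 0, 0], [0, 0, 0], [0, 0, 0], [0, 0, 0], [0, 0, 0], [0, 0, 0], [0, 0, 0], [0, 0, 0], [0, 0, 0], [0, 0, 0], [0, 0, 0]], xyz=[[0, 0, -0.03], [0, 0, 0], [0, 0, 0], [0, 0, 0], [0, 0, 0], [0, 0, -0.3], [0, 0, -0.7], [0, 0, -0.9], [0, 0, -0.9], [0, 0, -0.8], [0, 0, -0.3]], claw=[40, 60, 85, 85, 85, 85, 85, 85, 85, 85, 85])

```text
time_s: 9.2
position: [0.5154, 0.2062, 0.228]
tool_rot: [[-0.667, 0.745, 0.006], [0.745, 0.667, 0.001], [-0.003, 0.005, -1.0]]
ft_force: [-0.5, -0.3, 0.4]
grip_width: 0.085
gripper_force: 0.0
```

```bash
python3 g.py .5622 -.1034 .220
```

```text
t 9.2 p [0.5154 0.2062 0.228 ] yaw 41.83 tilt [0.0064 0.0011] F [-0.5 -0.3  0.4] w 0.085 gf 0.0
units total [-5.2385 -3.4328  0.159 ] dist 0.3132559703505966
```

Request:
arm_command(turn=[[0, 0, 0], [0, 0, 0], [0, 0, 0], [0, 0, 0], [0, 0, 0], [0, 0, 0], [0, 0, 0], [0, 0, 0], [0, 0, 0], [0, 0, 0], [0, 0, 0], [0, 0, 0]], xyz=[[-0.4, -0.27, 0], [-0.75, -0.49, 0], [-0.75, -0.49, 0], [-0.75, -0.49, 0], [-0.75, -0.49, 0], [-0.75, -0.49, 0], [-0.75, -0.49, 0], [-0.34, -0.22, 0.3], [0, 0, 0.7], [0, 0, 0.7], [0, 0, 0.5], [0, 0, 0.3]], claw=[85, 85, 85, 85, 85, 85, 85, 85, 85, 85, 85, 85])

```text
time_s: 10.4
position: [0.5604, -0.1034, 0.0965]
tool_rot: [[-0.667, 0.745, -0.003], [0.745, 0.667, 0.001], [0.003, -0.002, -1.0]]
ft_force: [-0.4, 0.2, -0.1]
grip_width: 0.0854
gripper_force: 0.0
```

```bash
python3 g.py .5622 -.1034 .0205
python3 - <<'E'
from h import *
im,d=snap('scene','s4'); C=cloud('scene',d)
m=(np.hypot(C[...,0]-.515,C[...,1]-.206)<.03)&(C[...,2]>.04)&(C[...,2]<.1); print('s top z',np.percentile(C[m][:,2],[50,80,95]),C[m].mean(0))
cv2.imwrite('pics/s4c.png',cv2.resize(im[150:330,170:450],None,fx=2.5,fy=2.5,interpolation=cv2.INTER_CUBIC))
E
```

```text
t 10.4 p [ 0.5604 -0.1034  0.0965] yaw 41.8 tilt [-0.0032  0.0013] F [-0.4  0.2 -0.1] w 0.0854 gf 0.0
units total [-0.0294  0.0288  1.519 ] dist 0.07597610580044982
s top z [0.05649822 0.06304532 0.06477602] [0.5119343  0.20416382 0.05532284]
```

View pics/s4c.png

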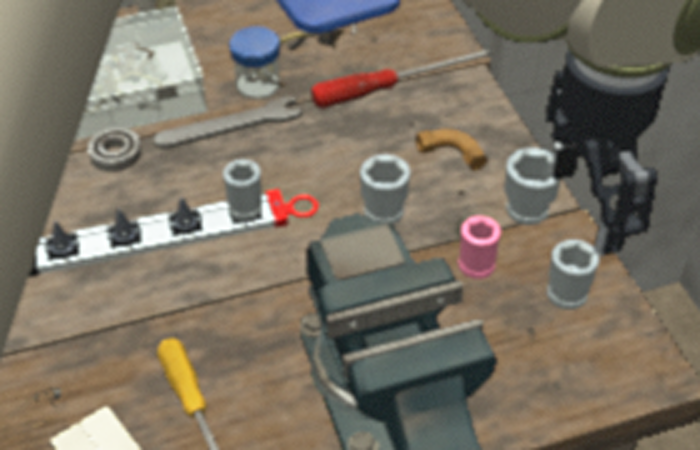

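Socket s stands upright on the stud next to the red eye at (242,190), with its top at 0.064, so it is fully seated. Now I grip socket m at (572,270).

Request:
arm_command(turn=[[0, 0, 0], [0, 0, 0], [0, 0, 0], [0, 0, 0], [0, 0, 0], [0, 0, 0], [0, 0, 0], [0, 0, 0], [0, 0, 0], [0, 0, 0], [0, 0, 0], [0, 0, 0]], xyz=[[-0.03, 0.02, 0.3], [0, 0, 0.5], [0, 0, 0.4], [0, 0, 0.2], [0, 0, 0.1], [0, 0, 0.02], [0, 0, 0], [0, 0, 0], [0, 0, 0], [0, 0, 0], [0, 0, 0], [0, 0, 0]], claw=[85, 85, 85, 85, 85, 70, 60, 50, 40, 30, 25, 25])

```text
time_s: 11.65
position: [0.5633, -0.1043, 0.0236]
tool_rot: [[-0.667, 0.745, 0.001], [0.745, 0.667, -0.001], [-0.001, 0.0, -1.0]]
ft_force: [-1.7, -0.1, 5.2]
grip_width: 0.0384
gripper_force: 59.5
```

```bash
python3 g.py .4763 .2492 .22
```

```text
t 11.65 p [ 0.5633 -0.1043  0.0236] yaw 41.82 tilt [ 0.0011 -0.0006] F [-1.7 -0.1  5.2] w 0.0384 gf 59.5
units total [ 6.4241  3.4182 -3.9338] dist 0.4136068187899324
```

Request:
arm_command(turn=[[0, 0, 0], [0, 0, 0], [0, 0, 0], [0, 0, 0], [0, 0, 0], [0, 0, 0], [0, 0, 0], [0, 0, 0], [0, 0, 0], [0, 0, 0], [0, 0, 0], [0, 0, 0]], xyz=[[0, 0, -0.2], [0, 0, -0.5], [0, 0, -0.8], [0, 0, -0.8], [0, 0, -0.8], [0.3, 0.16, -0.6], [0.6, 0.32, -0.2], [0.75, 0.4, 0], [0.75, 0.4, 0], [0.75, 0.4, 0], [0.75, 0.4, 0], [0.75, 0.4, 0]], claw=[25, 25, 25, 25, 25, 25, 25, 25, 25, 25, 25, 25])

```text
time_s: 12.85
position: [0.4994, 0.1535, 0.2181]
tool_rot: [[-0.667, 0.745, -0.001], [0.745, 0.667, 0.0], [0.0, -0.0, -1.0]]
ft_force: [0.2, 0.3, -2.9]
grip_width: 0.0382
gripper_force: 60.9
```

```bash
python3 g.py .4763 .2492 .09
```

```text
t 12.85 p [0.4994 0.1535 0.2181] yaw 41.81 tilt [-0.0005  0.0001] F [ 0.2  0.3 -2.9] w 0.0382 gf 60.9
units total [1.7332 0.9331 2.5619] dist 0.16154035167629366
```

Request:
arm_command(turn=[[0, 0, 0], [0, 0, 0], [0, 0, 0], [0, 0, 0], [0, 0, 0], [0, 0, 0], [0, 0, 0], [0, 0, 0], [0, 0, 0], [0, 0, 0]], xyz=[[0.75, 0.4, 0], [0.6, 0.33, 0], [0.3, 0.16, 0], [0.07, 0.03, 0.3], [0, 0, 0.7], [0, 0, 0.7], [0, 0, 0.5], [0, 0, 0.3], [0, 0, 0.05], [0, 0, 0]], claw=[25, 25, 25, 25, 25, 25, 25, 25, 25, 25])

```text
time_s: 13.85
position: [0.4774, 0.2467, 0.0906]
tool_rot: [[-0.667, 0.745, -0.0], [0.745, 0.667, -0.0], [0.0, -0.0, -1.0]]
ft_force: [1.0, 0.1, -2.9]
grip_width: 0.0382
gripper_force: 60.9
```

```bash
python3 g.py .4763 .2492 .0376
```

```text
t 13.85 p [0.4774 0.2467 0.0906] yaw 41.82 tilt [-0.0003 -0.    ] F [ 1.   0.1 -2.9] w 0.0382 gf 60.9
units total [0.052  0.0177 1.0605] dist 0.053094582392288626
```

Request:
arm_command(turn=[[0, 0, 0], [0, 0, 0], [0, 0, 0], [0, 0, 0], [0, 0, 0], [0, 0, 0], [0, 0, 0], [0, 0, 0], [0, 0, 0], [0, 0, 0]], xyz=[[0.05, 0.02, 0.15], [0, 0, 0.2], [0, 0, 0.2], [0, 0, 0.2], [0, 0, 0.15], [0, 0, 0.1], [0, 0, 0.04], [0, 0, 0.04], [0, 0, 0.02], [0, 0, 0]], claw=[25, 25, 25, 25, 25, 25, 25, 25, 25, 25])

```text
time_s: 14.85
position: [0.4765, 0.2491, 0.0373]
tool_rot: [[-0.667, 0.745, 0.001], [0.745, 0.667, -0.0], [-0.001, 0.001, -1.0]]
ft_force: [-6.7, -3.4, 17.1]
grip_width: 0.0386
gripper_force: 63.3
```

```bash
python3 g.py .4763 .2492 .0376
```

```text
t 14.85 p [0.4765 0.2491 0.0373] yaw 41.84 tilt [ 0.0012 -0.0001] F [-6.7 -3.4 17.1] w 0.0386 gf 63.3
units total [ 0.0037 -0.0013 -0.0051] dist 0.00032133039004059535
```

Seated at the expected height, with about 20 N of contact. I release and rise; next is l at (0.5823, 0.0895).

Request:
arm_command(turn=[[0, 0, 0], [0, 0, 0], [0, 0, 0], [0, 0, 0], [0, 0, 0], [0, 0, 0], [0, 0, 0], [0, 0, 0], [0, 0, 0], [0, 0, 0], [0, 0, 0]], xyz=[[0, 0, -0.03], [0, 0, 0], [0, 0, 0], [0, 0, 0], [0, 0, 0], [0, 0, -0.3], [0, 0, -0.7], [0, 0, -0.9], [0, 0, -0.9], [0, 0, -0.7], [0, 0, -0.2]], claw=[40, 60, 85, 85, 85, 85, 85, 85, 85, 85, 85])

```text
time_s: 15.95
position: [0.4775, 0.2496, 0.2257]
tool_rot: [[-0.667, 0.745, 0.007], [0.745, 0.667, 0.002], [-0.003, 0.006, -1.0]]
ft_force: [-0.4, -0.4, -0.2]
grip_width: 0.0851
gripper_force: 0.0
```

```bash
python3 g.py .5823 .0895 .10
```

```text
t 15.95 p [0.4775 0.2496 0.2257] yaw 41.83 tilt [0.0065 0.0018] F [-0.4 -0.4 -0.2] w 0.0851 gf 0.0
units total [-3.7754 -0.5882  2.5219] dist 0.22890785323291626
```

Request:
arm_command(turn=[[0, 0, 0], [0, 0, 0], [0, 0, 0], [0, 0, 0], [0, 0, 0], [0, 0, 0], [0, 0, 0], [0, 0, 0], [0, 0, 0], [0, 0, 0], [0, 0, 0]], xyz=[[-0.4, -0.06, 0], [-0.8, -0.12, 0], [-0.8, -0.12, 0], [-0.8, -0.12, 0], [-0.7, -0.11, 0], [-0.28, -0.06, 0.2], [0, 0, 0.7], [0, 0, 0.7], [0, 0, 0.6], [0, 0, 0.3], [0, 0, 0]], claw=[85, 85, 85, 85, 85, 85, 85, 85, 85, 85, 85])

```text
time_s: 17.05
position: [0.5785, 0.0893, 0.0936]
tool_rot: [[-0.667, 0.745, -0.007], [0.745, 0.667, 0.001], [0.005, -0.005, -1.0]]
ft_force: [0.2, -0.2, -0.3]
grip_width: 0.0851
gripper_force: 0.0
```

```bash
python3 g.py .5823 .0895 .022
python3 - <<'E'
from h import *
im,d=snap('scene','s5'); C=cloud('scene',d)
m=(np.hypot(C[...,0]-.4763,C[...,1]-.2492)<.03)&(C[...,2]>.04)&(C[...,2]<.1); print('m top z',np.percentile(C[m][:,2],[50,80,95]),C[m].mean(0))
cv2.imwrite('pics/s5c.png',cv2.resize(im[150:330,170:450],None,fx=2.5,fy=2.5,interpolation=cv2.INTER_CUBIC))
E
```

```text
t 17.05 p [0.5785 0.0893 0.0936] yaw 41.84 tilt [-0.0065  0.0005] F [ 0.2 -0.2 -0.3] w 0.0851 gf 0.0
units total [-0.0539  0.0656  1.4319] dist 0.0717192065476578
m top z [0.05807017 0.06588645 0.06764076] [0.47339021 0.24752689 0.05703619]
```

View pics/s5c.png

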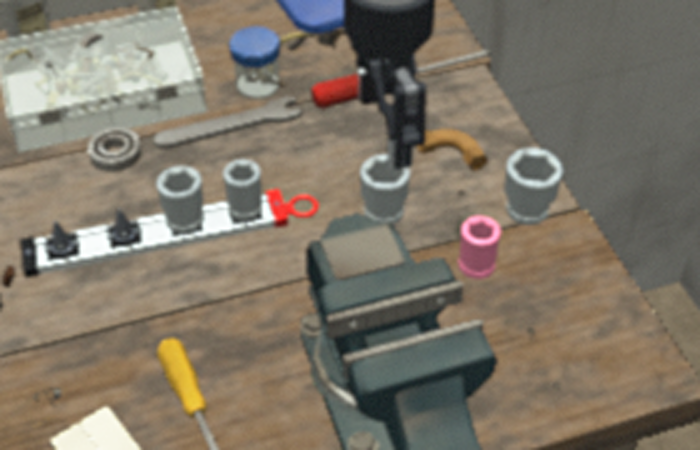

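Sockets s and m are both seated and upright at (242,190) and (180,198). Now I grip l at (385,190).

Request:
arm_command(turn=[[0, 0, 0], [0, 0, 0], [0, 0, 0], [0, 0, 0], [0, 0, 0], [0, 0, 0], [0, 0, 0], [0, 0, 0], [0, 0, 0], [0, 0, 0], [0, 0, 0], [0, 0, 0]], xyz=[[-0.04, 0.04, 0.3], [0, 0, 0.5], [0, 0, 0.3], [0, 0, 0.2], [0, 0, 0.1], [0, 0, 0.03], [0, 0, 0], [0, 0, 0], [0, 0, 0], [0, 0, 0], [0, 0, 0], [0, 0, 0]], claw=[85, 85, 85, 85, 85, 80, 70, 60, 50, 40, 30, 30])

```text
time_s: 18.3
position: [0.5836, 0.0884, 0.0261]
tool_rot: [[-0.667, 0.745, 0.001], [0.745, 0.667, -0.0], [-0.001, 0.001, -1.0]]
ft_force: [-1.5, -0.6, 5.7]
grip_width: 0.0447
gripper_force: 60.4
```

```bash
python3 g.py .4377 .2924 .22
```

```text
t 18.3 p [0.5836 0.0884 0.0261] yaw 41.82 tilt [ 0.001  -0.0003] F [-1.5 -0.6  5.7] w 0.0447 gf 60.4
units total [ 4.983   0.5485 -3.8825] dist 0.317036483934926
```

Request:
arm_command(turn=[[0, 0, 0], [0, 0, 0], [0, 0, 0], [0, 0, 0], [0, 0, 0], [0, 0, 0], [0, 0, 0], [0, 0, 0], [0, 0, 0], [0, 0, 0], [0, 0, 0], [0, 0, 0]], xyz=[[0, 0, -0.2], [0, 0, -0.5], [0, 0, -0.8], [0, 0, -0.8], [0.2, 0.03, -0.5], [0.6, 0.06, -0.2], [0.8, 0.09, 0], [0.8, 0.09, 0], [0.8, 0.09, 0], [0.8, 0.09, 0], [0.6, 0.06, 0], [0.33, 0.04, 0]], claw=[30, 30, 30, 30, 30, 30, 30, 30, 30, 30, 30, 30])

```text
time_s: 19.5
position: [0.4375, 0.2922, 0.1757]
tool_rot: [[-0.668, 0.744, -0.001], [0.744, 0.668, 0.0], [0.001, -0.0, -1.0]]
ft_force: [0.2, -0.3, -2.5]
grip_width: 0.0442
gripper_force: 61.9
```

```bash
python3 g.py .4377 .2924 .092
```

```text
t 19.5 p [0.4375 0.2922 0.1757] yaw 41.93 tilt [-0.0008  0.0002] F [ 0.2 -0.3 -2.5] w 0.0442 gf 61.9
units total [-0.0014  0.0069  1.6731] dist 0.08365788653101401
```

Request:
arm_command(turn=[[0, 0, 0], [0, 0, 0], [0, 0, 0], [0, 0, 0], [0, 0, 0], [0, 0, 0], [0, 0, 0], [0, 0, 0], [0, 0, 0], [0, 0, 0], [0, 0, 0], [0, 0, 0]], xyz=[[0, 0, 0.3], [0, 0, 0.6], [0, 0, 0.6], [0, 0, 0.4], [0, 0, 0.2], [0, 0, 0.2], [0, 0, 0.2], [0, 0, 0.1], [0, 0, 0.08], [0, 0, 0.05], [0, 0, 0.03], [0, 0, 0]], claw=[30, 30, 30, 30, 30, 30, 30, 30, 30, 30, 30, 30])

```text
time_s: 20.7
position: [0.4397, 0.2906, 0.0397]
tool_rot: [[-0.667, 0.745, 0.002], [0.745, 0.667, 0.0], [-0.001, 0.002, -1.0]]
ft_force: [-6.2, -2.3, 21.4]
grip_width: 0.0443
gripper_force: 64.3
```

Seated. I release and rise, then go to xl.

Request:
arm_command(turn=[[0, 0, 0], [0, 0, 0], [0, 0, 0], [0, 0, 0], [0, 0, 0], [0, 0, 0], [0, 0, 0], [0, 0, 0], [0, 0, 0], [0, 0, 0], [0, 0, 0]], xyz=[[0, 0, -0.03], [0, 0, 0], [0, 0, 0], [0, 0, 0], [0, 0, 0], [0, 0, -0.3], [0, 0, -0.7], [0, 0, -0.9], [0, 0, -0.9], [0, 0, -0.5], [0, 0, -0.1]], claw=[48, 60, 85, 85, 85, 85, 85, 85, 85, 85, 85])

```text
time_s: 21.8
position: [0.4404, 0.2909, 0.2119]
tool_rot: [[-0.667, 0.745, 0.006], [0.745, 0.667, 0.002], [-0.002, 0.006, -1.0]]
ft_force: [-0.6, -0.1, -0.3]
grip_width: 0.0851
gripper_force: 0.0
```

```bash
python3 g.py .646 -.0346 .10
```

```text
t 21.8 p [0.4404 0.2909 0.2119] yaw 41.82 tilt [0.0056 0.0021] F [-0.6 -0.1 -0.3] w 0.0851 gf 0.0
units total [-7.5889 -1.29    2.2469] dist 0.4009477907961348
```

Request:
arm_command(turn=[[0, 0, 0], [0, 0, 0], [0, 0, 0], [0, 0, 0], [0, 0, 0], [0, 0, 0], [0, 0, 0], [0, 0, 0], [0, 0, 0], [0, 0, 0], [0, 0, 0], [0, 0, 0]], xyz=[[-0.4, -0.07, 0], [-0.75, -0.13, 0], [-0.75, -0.13, 0], [-0.75, -0.13, 0], [-0.75, -0.13, 0], [-0.75, -0.13, 0], [-0.75, -0.13, 0], [-0.75, -0.13, 0], [-0.75, -0.13, 0], [-0.7, -0.11, 0], [-0.45, -0.07, 0.3], [0, 0, 0.5]], claw=[85, 85, 85, 85, 85, 85, 85, 85, 85, 85, 85, 85])

```text
time_s: 23.0
position: [0.6445, -0.0368, 0.1674]
tool_rot: [[-0.664, 0.747, 0.001], [0.747, 0.664, -0.001], [-0.001, 0.0, -1.0]]
ft_force: [0.1, 1.3, -0.2]
grip_width: 0.0849
gripper_force: 0.0
```

```bash
python3 g.py .646 -.0346 .024;  python3 - <<'E'
from h import *
im,d=snap('scene','s6'); C=cloud('scene',d)
m=(np.hypot(C[...,0]-.4377,C[...,1]-.2924)<.03)&(C[...,2]>.04)&(C[...,2]<.1); print('l top z',np.percentile(C[m][:,2],[50,80,95]),C[m].mean(0))
E
```

```text
t 23.0 p [ 0.6445 -0.0368  0.1674] yaw 41.64 tilt [ 0.0012 -0.0007] F [ 0.1  1.3 -0.2] w 0.0849 gf 0.0
units total [0.0165 0.0501 2.8685] dist 0.14345033079990266
l top z [0.06049827 0.06843226 0.07047432] [0.43575913 0.29047422 0.05920558]
```

Request:
arm_command(turn=[[0, 0, 0], [0, 0, 0], [0, 0, 0], [0, 0, 0], [0, 0, 0]], xyz=[[0, 0, 0.5], [0, 0, 0.5], [0, 0, 0.3], [0, 0, 0.1], [0, 0, 0]], claw=[85, 85, 85, 85, 85])

```text
time_s: 23.55
position: [0.6427, -0.0335, 0.0981]
tool_rot: [[-0.667, 0.745, -0.002], [0.745, 0.667, 0.0], [0.002, -0.001, -1.0]]
ft_force: [-0.8, 0.1, 0.9]
grip_width: 0.0847
gripper_force: 0.0
```

```bash
python3 g.py .646 -.0346 .024
```

```text
t 23.55 p [ 0.6427 -0.0335  0.0981] yaw 41.83 tilt [-0.0019  0.0005] F [-0.8  0.1  0.9] w 0.0847 gf 0.0
units total [-0.063   0.0359  1.482 ] dist 0.07418655074276802
```

Request:
arm_command(turn=[[0, 0, 0], [0, 0, 0], [0, 0, 0], [0, 0, 0], [0, 0, 0], [0, 0, 0], [0, 0, 0], [0, 0, 0], [0, 0, 0], [0, 0, 0], [0, 0, 0], [0, 0, 0]], xyz=[[-0.04, 0.03, 0.2], [0, 0, 0.4], [0, 0, 0.4], [0, 0, 0.3], [0, 0, 0.12], [0, 0, 0.05], [0, 0, 0], [0, 0, 0], [0, 0, 0], [0, 0, 0], [0, 0, 0], [0, 0, 0]], claw=[85, 85, 85, 85, 85, 80, 70, 60, 50, 40, 35, 35])

```text
time_s: 24.75
position: [0.646, -0.0345, 0.0265]
tool_rot: [[-0.667, 0.745, 0.002], [0.745, 0.667, -0.001], [-0.002, 0.001, -1.0]]
ft_force: [-0.9, 0.5, 5.5]
grip_width: 0.0504
gripper_force: 61.3
```

```bash
python3 g.py .399 .3356 .20
```

```text
t 24.75 p [ 0.646  -0.0345  0.0265] yaw 41.82 tilt [ 0.0017 -0.0006] F [-0.9  0.5  5.5] w 0.0504 gf 61.3
units total [ 8.8036  1.2572 -3.4833] dist 0.4775411249465897
```

Request:
arm_command(turn=[[0, 0, 0], [0, 0, 0], [0, 0, 0], [0, 0, 0], [0, 0, 0], [0, 0, 0], [0, 0, 0], [0, 0, 0], [0, 0, 0], [0, 0, 0], [0, 0, 0], [0, 0, 0]], xyz=[[0, 0, -0.2], [0, 0, -0.5], [0, 0, -0.8], [0, 0, -0.8], [0.2, 0.03, -0.7], [0.5, 0.07, -0.3], [0.7, 0.1, -0.1], [0.75, 0.11, 0], [0.75, 0.11, 0], [0.75, 0.11, 0], [0.75, 0.11, 0], [0.75, 0.11, 0]], claw=[35, 35, 35, 35, 35, 35, 35, 35, 35, 35, 35, 35])

```text
time_s: 25.95
position: [0.5004, 0.1837, 0.1955]
tool_rot: [[-0.667, 0.745, -0.001], [0.745, 0.667, 0.0], [0.0, -0.0, -1.0]]
ft_force: [0.8, 0.3, -4.2]
grip_width: 0.0505
gripper_force: 63.4
```

```bash
python3 g.py .3995 .335 .09
```

```text
t 25.95 p [0.5004 0.1837 0.1955] yaw 41.81 tilt [-0.0006  0.    ] F [ 0.8  0.3 -4.2] w 0.0505 gf 63.4
units total [3.5994 0.5138 2.1112] dist 0.2102215429112611
```

Request:
arm_command(turn=[[0, 0, 0], [0, 0, 0], [0, 0, 0], [0, 0, 0], [0, 0, 0], [0, 0, 0], [0, 0, 0], [0, 0, 0], [0, 0, 0], [0, 0, 0], [0, 0, 0]], xyz=[[0.75, 0.11, 0], [0.75, 0.11, 0], [0.75, 0.11, 0], [0.7, 0.1, 0], [0.5, 0.07, 0], [0.13, 0.02, 0], [0, 0, 0.5], [0, 0, 0.7], [0, 0, 0.6], [0, 0, 0.3], [0, 0, 0]], claw=[35, 35, 35, 35, 35, 35, 35, 35, 35, 35, 35])

```text
time_s: 27.05
position: [0.4012, 0.3322, 0.0885]
tool_rot: [[-0.666, 0.746, -0.004], [0.746, 0.666, -0.002], [0.001, -0.005, -1.0]]
ft_force: [0.4, -0.7, -3.0]
grip_width: 0.0505
gripper_force: 63.4
```

```bash
python3 g.py .3995 .335 .0405
```

```text
t 27.05 p [0.4012 0.3322 0.0885] yaw 41.78 tilt [-0.0041 -0.0024] F [ 0.4 -0.7 -3. ] w 0.0505 gf 63.4
units total [0.063  0.0158 0.9603] dist 0.048122636686346705
```

Request:
arm_command(turn=[[0, 0, 0], [0, 0, 0], [0, 0, 0], [0, 0, 0], [0, 0, 0], [0, 0, 0], [0, 0, 0], [0, 0, 0], [0, 0, 0], [0, 0, 0]], xyz=[[0.04, 0.01, 0.1], [0, 0, 0.2], [0, 0, 0.2], [0, 0, 0.2], [0, 0, 0.12], [0, 0, 0.08], [0, 0, 0.05], [0, 0, 0.03], [0, 0, 0.03], [0, 0, 0]], claw=[35, 35, 35, 35, 35, 35, 35, 35, 35, 35])

```text
time_s: 28.05
position: [0.3999, 0.3352, 0.0405]
tool_rot: [[-0.667, 0.745, -0.002], [0.745, 0.667, -0.0], [0.001, -0.001, -1.0]]
ft_force: [-8.5, 0.0, 9.6]
grip_width: 0.0503
gripper_force: 64.9
```

```bash
python3 g.py .3995 .335 .0405
```

```text
t 28.05 p [0.3999 0.3352 0.0405] yaw 41.83 tilt [-0.0017 -0.0002] F [-8.5  0.   9.6] w 0.0503 gf 64.9
units total [ 0.0013 -0.0083 -0.0006] dist 0.00041903806675514833
```

Request:
arm_command(turn=[[0, 0, 0], [0, 0, 0], [0, 0, 0], [0, 0, 0], [0, 0, 0], [0, 0, 0], [0, 0, 0], [0, 0, 0], [0, 0, 0], [0, 0, 0], [0, 0, 0], [0, 0, 0]], xyz=[[0, 0, 0.02], [0, 0, 0], [0, 0, -0.03], [0, 0, 0], [0, 0, 0], [0, 0, 0], [0, 0, -0.3], [0, 0, -0.7], [0, 0, -0.9], [0, 0, -0.9], [0, 0, -0.6], [0, 0, -0.3]], claw=[35, 35, 55, 75, 85, 85, 85, 85, 85, 85, 85, 85])

```text
time_s: 29.25
position: [0.4016, 0.3355, 0.2283]
tool_rot: [[-0.667, 0.745, 0.004], [0.745, 0.667, 0.002], [-0.001, 0.005, -1.0]]
ft_force: [0.1, -0.6, 0.0]
grip_width: 0.0853
gripper_force: 0.0
```

Request:
arm_command(turn=[[0, 0, 0], [0, 0, 0], [0, 0, 0], [0, 0, 0], [0, 0, 0], [0, 0, 0], [0, 0, 0], [0, 0, 0]], xyz=[[-0.4, -0.07, 0], [-0.7, -0.12, 0], [-0.7, -0.12, 0], [-0.7, -0.12, 0], [-0.7, -0.12, 0], [-0.7, -0.12, 0], [-0.4, -0.1, 0], [0, 0, 0]], claw=[85, 85, 85, 85, 85, 85, 85, 85])

```text
time_s: 30.05
position: [0.5167, 0.1471, 0.2249]
tool_rot: [[-0.664, 0.748, -0.0], [0.748, 0.664, -0.0], [-0.0, -0.0, -1.0]]
ft_force: [1.2, 0.3, 0.5]
grip_width: 0.0849
gripper_force: 0.0
```

Run:
```python
from h import *
im,d=snap('scene','s7'); C=cloud('scene',d)
for n,x,y,h in(('s',.515,.206,50),('m',.4763,.2492,53),('l',.4385,.2915,56),('xl',.3997,.3352,60)):
  m=(np.hypot(C[...,0]-x,C[...,1]-y)<.03)&(C[...,2]>.04)&(C[...,2]<.1); print(n,'want',.014+h/1e3,np.percentile(C[m][:,2],[80,95]),C[m].mean(0))
cv2.imwrite('pics/s7c.png',cv2.resize(im[140:340,150:450],None,fx=2.5,fy=2.5,interpolation=cv2.INTER_CUBIC))
s=env.observe(); print(s['position'],s['ft_force'])
```

```text
s want 0.064 [0.06317715 0.06444833] [0.51154772 0.20399069 0.05560591]
m want 0.067 [0.06579679 0.06785257] [0.47342456 0.2476456  0.05703906]
l want 0.07 [0.06892075 0.07069226] [0.43562792 0.2904399  0.05931297]
xl want 0.074 [0.07288981 0.07464343] [0.39731627 0.33317866 0.06238006]
[0.51591363 0.14846532 0.22500468] [ 0.84908591  0.10387803 -0.73741212]
```

View pics/s7c.png

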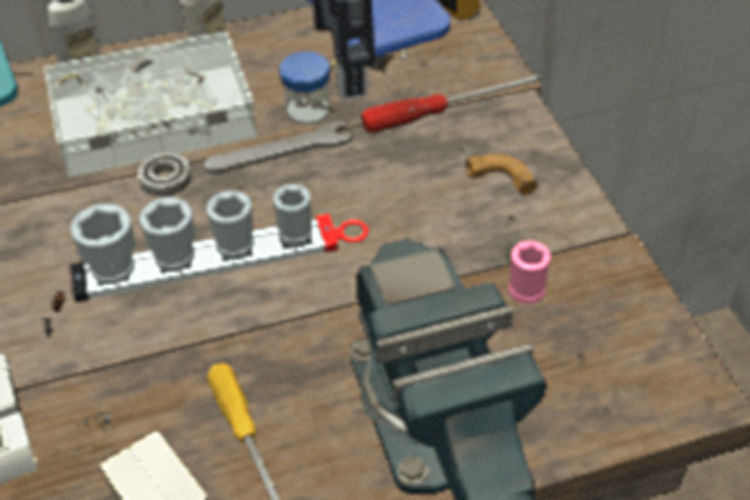

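All four stand upright in order from the red eye: s (293,212), m (230,222), l (167,232) and xl (102,242). Their top heights match full seating, and the arm is clear.

```bash
python3 -c "
from rig import env
print(env.close_job())"
```

```text
the job is handed in; nothing more can be done
None
```

The job is handed in at about 30 s: all four sockets are fully seated mouth up on the rail, smallest next to the red eye and largest at the black-capped end, and the arm is clear of everything.

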